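Scan the sample, then hold the reader's shutter open at the mark

TASK

Log the sample tube lying in front of the clamped scanner: squeeze the scanner's orange trigger all the way in, between one finger on the trigger and the other on the back of the grip, for about half a second, and let it spring right back. Then draw the white reader's spring-return shutter out by its black pull bar until the bar's yellow pointer stands level with the red mark on the rail, and finish there, still holding the bar at the mark against its spring. Leave everything else on the bench where it stands.

Things in the scene. Friction and masses are not known exactly. Their poses are not given: they have to be found in the camera images.
- scanner: hand scanner fixed head-down in an aluminium cradle on the worktop; it cannot move. Base plate 150 x 76 x 8 mm, grey head on it up to z = 52 mm. Origin on the worktop, straight under the axis of the upright grip. Its window, the red-capped tube lying in front of it (top at z = 37 mm) and the trigger are on the -x side of the origin; z is up
- scanner_grip: the scanner's upright grey pistol grip, 28 mm (scanner x) by 34 mm (scanner y, 30 x 36 at the black butt on top), fixed, standing from z = 50 to z = 142 mm. Origin on its axis at its lower end, axes as the scanner's; its back face is at x = +14 mm
- trigger_face (a point): centre of the front (-x) face of the orange trigger, 20 mm wide (y), about 95 mm above the worktop. The trigger is a paddle 52 mm long and 9 mm thick, hinged at its lower end 22 mm in front of the grip's axis at z = 60 mm; it leans away from the grip and its free upper end reaches z = 110 mm. At this height, trigger front to grip back measures about 52 mm at rest and 42 mm when fully squeezed
- trigger (a joint): trigger angle, rad: 0 at rest, 0.25 squeezed fully in (its stop); a spring returns it, about 5 N at the trigger face when fully in
- reader: white light reader, a box 90 (x) x 160 (y) x 84 mm high fixed on the worktop, with a small blue-capped vial standing on its top (up to 128 mm). Origin on the worktop under the box's centre; its front face, at x = -45 mm, looks along its own -x. A level aluminium rail 14 mm wide, top at z = 60 mm, runs out along -x from the front face at y = +64 mm, 137 mm long
- pull_bar (a point): black round pull bar, 14 mm thick, 96 mm long, along the reader's y, between two 8 mm steel rods at y = -40 and +40 mm that run back into the reader. Origin at the bar's centre (grasp it here), 60 mm above the worktop, axes as the reader's. At rest 75 mm in front of the front face, the space between open from above. A yellow pointer in line with the bar's axis sticks out at its +y end
- shutter (a joint): how far the bar is drawn out, m: 0 fully in, end stop at 0.075. The bar moves along the reader's -x, so its centre is at reader x = -0.120 - value. A spring pulls it back in with 4 N at 0 plus 1 N for every 10 mm
- red_mark: red clamp 12 x 20 x 12 mm on the rail with a white line across its middle, fixed, set at a new place on each run (28 to 52 mm out from the resting bar). Origin at its centre, beneath the line, axes as the reader's; the pointer is level with the mark when bar and mark have the same x in the reader's frame
- beaker_250: loose empty glass beaker, 74 x 77 x 95 mm, origin at the centre of its foot; leave alone
- petri_dish: loose petri dish, 89 mm across, 16 mm high, origin at the centre of its underside; leave alone
- micropipette: loose micropipette lying down, 243 x 30 x 27 mm, long along its own y, origin under its middle; leave alone
Things that resemble listed ones, but are neither listed nor needed, are in the scene too. There is more than one size of the scanner; the one meant has the size given above.

How it is judged:
On the way, in this order (a step that is already met when the one before it is completed fails the run):
1. the trigger is squeezed fully in against the grip (value of joint trigger above 0.21 rad and contact force between the fingers and scanner_grip above 1 N), for 0.2 s.
2. the trigger is let go and has sprung back (value of joint trigger below 0.03 rad), for 0.2 s.
3. the shutter is drawn out to the red mark and held (x of pull_bar in the frame of red_mark between -0.005 and 0.005 m and contact force between the fingers and shutter above 3 N), for 0.3 s.
At the end, for the whole second after the job is handed in: the fingers hold the pull bar (more than 3 N of contact) with its pointer within 5 mm of the red mark along the rail, the shutter still (under 10 mm/s), and the trigger sprung back (under 0.03 rad) (all of step 3 and velocity of joint shutter between -0.01 and 0.01 m/s and value of joint trigger below 0.03 rad); the arm keeps its last pose, push and grip.
It fails at once if the beaker is shifted by more than 20 mm (distance of beaker_250 from where it was at the start of the episode above 0.02 m).
It fails at once if the petri dish is shifted by more than 20 mm (distance of petri_dish from where it was at the start of the episode above 0.02 m).
It fails at once if the micropipette is shifted by more than 20 mm (distance of micropipette from where it was at the start of the episode above 0.02 m).
It also fails if it takes over 43 s, if anything falls off the work surface, if the arm or the gripper's body presses on something with over 40 N, if the wrist force passes 120 N, or if a joint passes its speed limit or range.

ROBOT

A 7-joint arm with a two-finger parallel gripper is mounted at the origin on a cart in front of the work surface, level with it; the furniture and walls round the work are solid. World frame = base frame: x ahead of the robot, y to its left, z up, the work surface at z = 0. Lengths are in m, angles in rad, forces in N, time in s.
With the tool pointing down it reaches from about 0.35 to 0.9 m from the base axis. Payload 8.1 kg.
Tool frame: the origin (TCP) lies between the finger pads; the fingertips stand 19 mm ahead of it and the grasp point (between the pads) is the TCP; y points along the fingers, x is the direction in which the jaws open and shut, and the axes are right-handed (so a half turn about y gives the same grasp; the last joint's range is limited). The gripper opens to 92 mm and grips with 3 to 60 N. Pads are 19 mm wide; open, the fingers measure 130 mm over their backs; the gripper's body (75 mm by 190 mm) begins 47 mm behind the grasp point.
Start: joints at [-1.431, 0.434, 0.025, 1.573, -0.012, 1.134, -0.075], TCP at [0.15, 0.607, 0.246] pointing down, gripper open.
Joint ranges: [-2.62, 2.62], [-0.44, 2.09], [-1.27, 1.32], [0.08, 2.57], [-1.32, 4.46], [0.12, 2], [-2.74, 2.74]. Speed limits (rad/s): [2.22, 2.22, 3.01, 3.01, 3.14, 3.14, 3.14].

INTERFACE

Orientations are given as a rotation vector (axis times angle).
In Python, from cell import arm gives the robot as it stands.
- The arm moves only by the tool move_arm, never from a script. Its argument "series" is a list of rows, each an object of numbers: "x", "y", "z": the shift along the tool's x, y, z in cm; "rx", "ry", "rz": the turn, a rotation vector about the tool's x, y, z in rad. In form: [{"x": .., "y": .., "z": .., "rx": .., "ry": .., "rz": ..}, ...]. A call has 1 to 12 rows; each row shifts and turns the pose as measured when the row begins, along the tool's axes as they then stand; what a row does not reach is not made up. A row lasts 1/8 s, in which the tool goes at most 62.5 mm and 10.7 degrees, less where a joint would pass 70% of its speed; a pose out of reach is approached as far as the arm can. A call is refused whole if a number of a shift passes 6.25 or a number of a turn 0.188, either way. A call with a gripper value outside its range is refused whole. "jaw" is the finger opening in cm, from 0 to 9.18, set as the call begins (left out, the last holds). The fingers move at their own pace and stop on an object; "newtons" is the grip in N (left out, the last holds). Time passes only in rows, so rows that do not move let the fingers close. It gives the time, the measured TCP pose, the force and the opening at its end, in the units of the state.
- arm.observe(): the state, without advancing time (a new reading comes with each control period).
- arm.get_image(name): name is "scene" or "top"; returns the picture (420x560x3 uint8, blue, green, red); there is no depth.
- arm.camera_params(name): a dict with "K" (3x3 intrinsics, pixels), "R" (3x3) and "t" (3): a world point X has camera coordinates R X + t. Camera axes: x right, y down, z forward; pixel columns grow to the right and rows downward; lengths in m; the calibration is good to about 2 mm. A picture is of the moment at which its call begins. camera_params takes no time and is no camera call.
- arm.sign_off(): hands the job in, once; it reports no verdict.
The state is a dict: "clock": time; "joints": joint angles; "dq": joint speeds; "joint_efforts": joint torques, N m; "position": TCP position; "ee_rot": TCP orientation; "force": force on the tool from outside, world axes, zero at the start; "ft_torque": the same for the moment, N m; "width": opening from 0.0 (shut) to 1.0 (fully open).
Only numpy, scipy, OpenCV 4.12 (cv2) and the standard library are available. Lean on these libraries where they do the work, as an engineer would, in place of code of your own. Each camera call takes 0.05 s, during which the arm holds its last target.

## Working session

There is one attempt and no reset: what is moved stays moved. The work goes in short steps, Python scripts to look and compute and a tool call to move; the robot and the scene stay as the last step left them, time stands still between calls to the robot, and variables do not carry over. Pictures are saved under pics/ and viewed, and the job is handed in when it is done.

Besides the shell and the picture viewer there is one more tool, called after "Call:" as name(argument=value, ...), one argument or row to a line, values as JSON. move_arm: Moves the arm, as the interface text tells. Its arguments: {"type":"object","properties":{"series":{"type":"array","items":{"type":"object","properties":{"x":{"type":"number"},"y":{"type":"number"},"z":{"type":"number"},"rx":{"type":"number"},"ry":{"type":"number"},"rz":{"type":"number"}}}},"jaw":{"type":"number"},"newtons":{"type":"number"}},"required":["series"]}

```bash
mkdir -p pics; ls; python3 - <<'E'
from cell import arm
import cv2,numpy as np
np.set_printoptions(precision=4,suppress=True)
print(arm.observe())
for n in("scene","top"):
    cv2.imwrite(f"pics/{n}0.png",arm.get_image(n)); p=arm.camera_params(n); print(n,p)
E
```

```text
pics
{'clock': 0.0, 'joints': array([-1.4306,  0.4352,  0.025 ,  1.5741, -0.0116,  1.134 , -0.0751]), 'dq': array([ 0.0002,  0.0006, -0.0004,  0.0002, -0.001 ,  0.0015, -0.0006]), 'joint_efforts': array([ -0.0002, -66.7861,   0.9847, -31.4451,  -0.0606,   0.0432,
         0.0002]), 'position': array([0.1502, 0.6062, 0.245 ]), 'ee_rot': array([-1.3155, -1.0277,  1.0296]), 'force': array([-0.6342, -0.6098,  0.4779]), 'ft_torque': array([0.0051, 0.0296, 0.0129]), 'width': 0.9975991776004187}
scene {'K': array([[492.7365,   0.    , 273.2624],
       [  0.    , 492.7365, 212.2368],
       [  0.    ,   0.    ,   1.    ]]), 'R': array([[ 0.6989, -0.7152, -0.0085],
       [-0.4836, -0.4637, -0.7423],
       [ 0.527 ,  0.5229, -0.67  ]]), 't': array([-0.3499,  0.3034,  1.2837])}
top {'K': array([[391.8937,   0.    , 276.4737],
       [  0.    , 391.8937, 213.5342],
       [  0.    ,   0.    ,   1.    ]]), 'R': array([[-0.0049, -0.9999, -0.0156],
       [-0.9977,  0.0059, -0.0676],
       [ 0.0677,  0.0152, -0.9976]]), 't': array([0.0088, 0.4908, 0.9854])}
```

View pics/scene0.png

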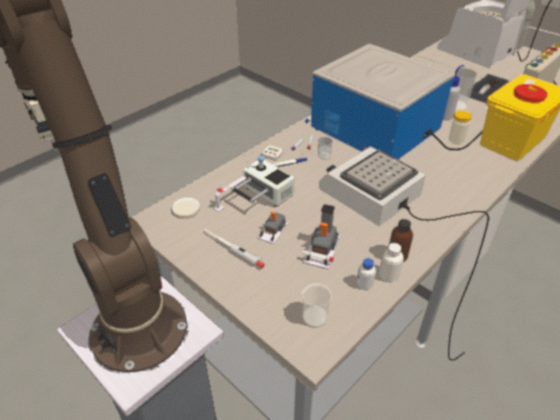

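View pics/top0.png

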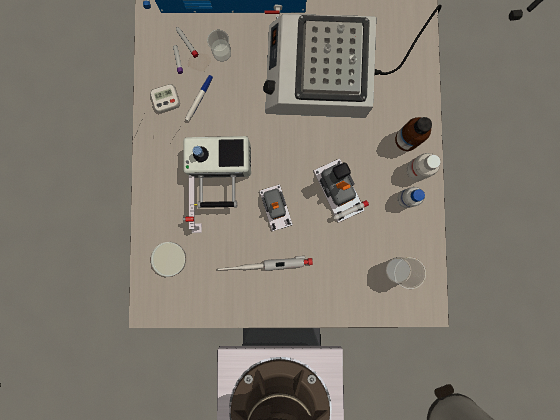

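```bash
python3 - <<'E'
from scipy.spatial.transform import Rotation as R
print(R.from_rotvec([-1.3155,-1.0277,1.0296]).as_matrix().round(3))
E
```

```text
[[ 0.24  -0.    -0.971]
 [ 0.971 -0.002  0.24 ]
 [-0.002 -1.    -0.   ]]
```

```bash
python3 - <<'E'
import cv2
a=cv2.imread("pics/top0.png"); 
cv2.imwrite("pics/z1.png",cv2.resize(a[130:240,170:260],None,fx=6,fy=5.4,interpolation=cv2.INTER_CUBIC)[:600])
cv2.imwrite("pics/z2.png",cv2.resize(a[150:230,300:380],None,fx=7,fy=7,interpolation=cv2.INTER_CUBIC))
a=cv2.imread("pics/scene0.png"); 
cv2.imwrite("pics/z3.png",cv2.resize(a[145:275,205:345],None,fx=4.6,fy=4.6,interpolation=cv2.INTER_CUBIC))
E
```

```text
(no output)
```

View pics/z1.png

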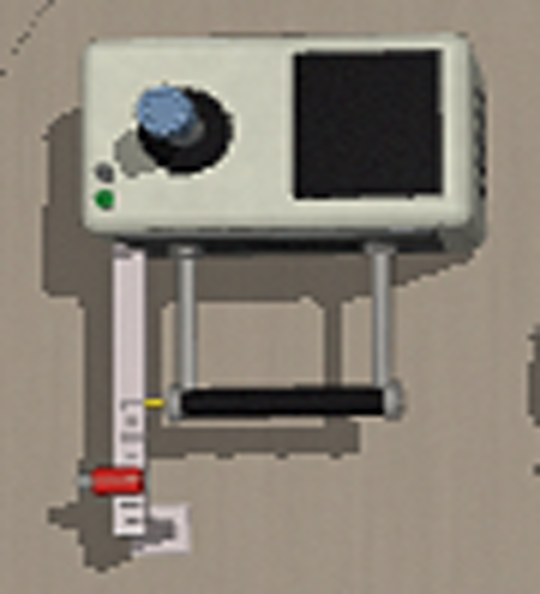

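View pics/z2.png

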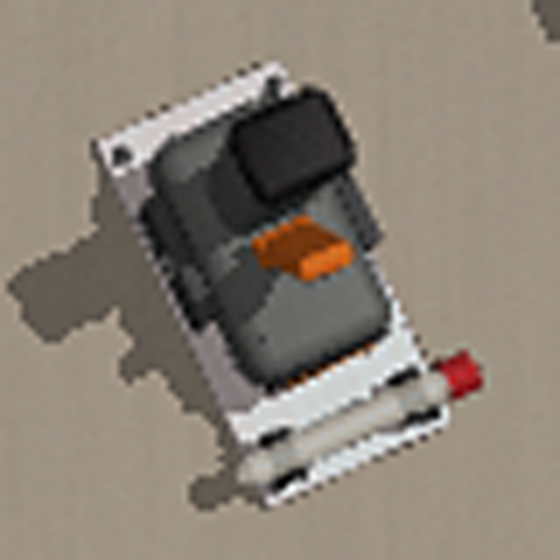

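View pics/z3.png

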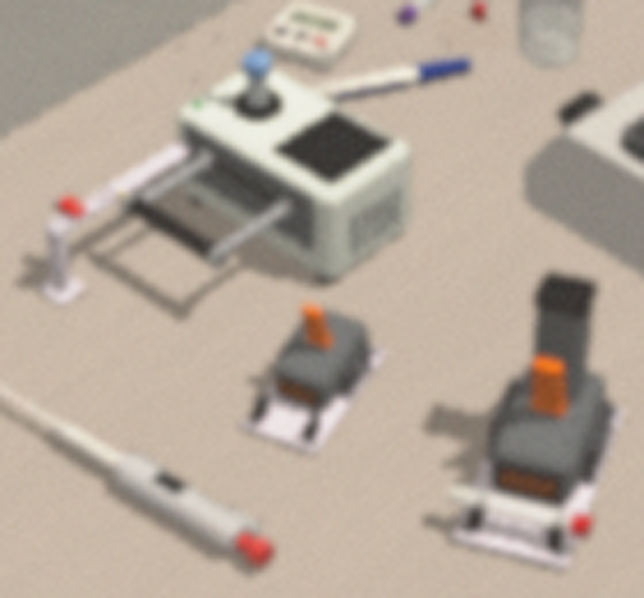

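```bash
cat > h.py <<'E'
import numpy as np,cv2
from cell import arm
np.set_printoptions(precision=4,suppress=True)
def ray(n,u,v,z):
    p=arm.camera_params(n);K,R,t=p["K"],p["R"],p["t"];C=-R.T@t
    d=R.T@np.linalg.inv(K)@np.array([u,v,1.]);return C+d*(z-C[2])/d[2]
def proj(n,X):
    p=arm.camera_params(n);c=p["K"]@(p["R"]@np.asarray(X,float)+p["t"]);return c[:2]/c[2]
E
python3 - <<'E'
from h import *
T=lambda u,v,z:ray("top",u,v,z)
z2=lambda u,v,z:T(u/7+300-.43,v/7+150-.43,z)
c=[z2(97,140,.008),z2(275,65,.008),z2(447,422,.008),z2(270,505,.008)]
print("base",np.array(c), np.linalg.norm(c[1]-c[0]),np.linalg.norm(c[2]-c[1]))
d=(c[0]+c[1]-c[2]-c[3])[:2];yaw=np.arctan2(d[1],d[0]);print("yaw",yaw)
e=(c[0]-c[1])[:2];print("yaw from y",np.arctan2(e[1],e[0])-np.pi/2)
print("base ctr",np.mean(c,0))
top=np.array([[235,150],[313,88],[353,155],[268,200]])
print("butt",z2(293,146,.142))
print("trigtop",z2(327,258,.11), z2(328,238,.11))
z1=lambda u,v,z:T(u/6+170-.43,v/5.4+130-.43,z)
print("bar L",z1(165,402,.06),"R",z1(402,402,.06), "ptr",z1(152,404,.06))
for z in(.054,.066,.072):print("mark",z,z1(92,482,z),z1(144,480,z))
print("rail",z1(129,245,.06),z1(129,535,.06))
print("boxtop",z1(85,40,.084),z1(85,233,.084),z1(465,35,.084),z1(465,235,.084))
S=lambda u,v,z:ray("scene",u/4.6+205-.4,v/4.6+145-.4,z)
print("scene butt top",S(568,285,.142),"trig top",S(550,362,.11))
print("scene bar",S(137,203,.06),S(215,252,.06),"mark",[S(70,204,z) for z in(.06,.066,.072)])
E
```

```text
base [[ 0.6053 -0.0902  0.008 ]
 [ 0.6329 -0.1564  0.008 ]
 [ 0.4996 -0.2174  0.008 ]
 [ 0.4695 -0.1521  0.008 ]] 0.07178977609089525 0.14651990816193833
yaw 0.4284186699695195
yaw from y 0.39458486937070614
base ctr [ 0.5518 -0.154   0.008 ]
butt [ 0.5786 -0.1422  0.142 ]
trigtop [ 0.5467 -0.1577  0.11  ] [ 0.5534 -0.1582  0.11  ]
bar L [0.5126 0.2006 0.06  ] R [0.5119 0.1033 0.06  ] ptr [0.5117 0.2059 0.06  ]
mark 0.054 [0.4766 0.2317 0.054 ] [0.4774 0.2103 0.054 ]
mark 0.066 [0.4759 0.2287 0.066 ] [0.4767 0.2075 0.066 ]
mark 0.072 [0.4756 0.2272 0.072 ] [0.4764 0.2062 0.072 ]
rail [0.5848 0.2161 0.06  ] [0.4521 0.2148 0.06  ]
boxtop [0.6738 0.2292 0.084 ] [0.5863 0.2283 0.084 ] [0.6747 0.0754 0.084 ] [0.5842 0.0754 0.084 ]
scene butt top [ 0.5812 -0.1438  0.142 ] trig top [ 0.5468 -0.1605  0.11  ]
scene bar [0.5129 0.1892 0.06  ] [0.5142 0.1104 0.06  ] mark [array([0.4792, 0.2229, 0.06  ]), array([0.4747, 0.217 , 0.066 ]), array([0.4702, 0.2111, 0.072 ])]
```

Call:
move_arm(
  series=[
    {"x":-4.5,"z":-4.2},
    {"x":-4.5,"z":-4.2},
    {"x":-4.5,"z":-4.2},
    {"x":-4.5,"z":-4.2},
    {"x":-4.5,"z":-4.2},
    {"x":-4.5,"z":-4.2},
    {"x":-4.5,"z":-4.2},
    {"x":-4.5,"z":-4.2},
    {"x":-4.5,"z":-4.2},
    {"x":-4.5,"z":-4.2},
    {"x":-4.5,"z":-4.2},
    {"x":-4.5,"z":-4.2},
  ],
  jaw=9.18,
  newtons=15,
)

```text
invalid input
```

Call:
move_arm(
  series=[
    {"ry":0.18},
    {"ry":0.18},
    {"ry":0.18},
    {"ry":0.18},
  ],
)

```text
invalid input
```

```bash
cat >> h.py <<'E'
from scipy.spatial.transform import Rotation as Ro
def need(tx,yaw):
    s=arm.observe();M=Ro.from_rotvec(s["ee_rot"]).as_matrix()
    print("t",s["clock"],"pos",s["position"],"F",s["force"],"w",s["width"],"q",s["joints"])
    x=np.array([np.cos(yaw),np.sin(yaw),0]);y=np.array([0,0,-1.]);G=np.c_[x,y,np.cross(x,y)]
    print("yawnow",np.arctan2(M[1,0],M[0,0]),"turn",Ro.from_matrix(M.T@G).as_rotvec(),"shift cm (now axes)",100*M.T@(np.array(tx)-s["position"]), "(goal axes)",100*G.T@(np.array(tx)-s["position"]))
E
python3 -c "
from h import *
need([.5726,-.1459,.2],.42)"
```

```text
t 0.1 pos [0.1502 0.6062 0.245 ] F [-0.0424  0.5067 -0.2496] w 1.0001182530962944 q [-1.4306  0.4351  0.0249  1.574  -0.0116  1.134  -0.0751]
yawnow 1.3279359782312932 turn [ 0.0007  0.9079 -0.0013] shift cm (now axes) [-62.8418   4.5959 -59.0881] (goal axes) [  7.9005   4.5023 -85.9007]
```

Call:
move_arm(
  series=[
    {"x":-4.5,"y":0,"z":-4.2,"rx":0,"ry":0,"rz":0},
    {"x":-4.5,"y":0,"z":-4.2,"rx":0,"ry":0,"rz":0},
    {"x":-4.5,"y":0,"z":-4.2,"rx":0,"ry":0,"rz":0},
    {"x":-4.5,"y":0,"z":-4.2,"rx":0,"ry":0,"rz":0},
    {"x":-4.5,"y":0,"z":-4.2,"rx":0,"ry":0,"rz":0},
    {"x":-4.5,"y":0,"z":-4.2,"rx":0,"ry":0,"rz":0},
    {"x":-4.5,"y":0,"z":-4.2,"rx":0,"ry":0,"rz":0},
    {"x":-4.5,"y":0,"z":-4.2,"rx":0,"ry":0,"rz":0},
    {"x":-4.5,"y":0,"z":-4.2,"rx":0,"ry":0,"rz":0},
    {"x":-4.5,"y":0,"z":-4.2,"rx":0,"ry":0,"rz":0},
    {"x":-4.5,"y":0,"z":-4.2,"rx":0,"ry":0,"rz":0},
    {"x":-4.5,"y":0,"z":-4.2,"rx":0,"ry":0,"rz":0},
  ],
  jaw=9.18,
  newtons=15,
)

```text
clock: 1.6
position: [0.513, -0.0463, 0.2434]
ee_rot: [-1.311, -1.035, 1.037]
force: [0.9, 0.8, 0.5]
width: 1.0
```

Call:
move_arm(
  series=[
    {"x":0,"y":0,"z":0,"rx":0,"ry":0.18,"rz":0},
    {"x":0,"y":0,"z":0,"rx":0,"ry":0.18,"rz":0},
    {"x":0,"y":0,"z":0,"rx":0,"ry":0.18,"rz":0},
    {"x":0,"y":0,"z":0,"rx":0,"ry":0.18,"rz":0},
  ],
)

```text
clock: 2.1
position: [0.5134, -0.054, 0.2423]
ee_rot: [-1.524, -0.459, 0.465]
force: [-0.8, 0.1, -0.3]
width: 1.001
```

```bash
python3 -c "
from h import *
need([.5726,-.1459,.2],.42)"
```

```text
t 2.1 pos [ 0.5134 -0.054   0.2423] F [-0.7652  0.1302 -0.2972] w 1.0012490955088027 q [-0.4924  0.2855  0.6269  1.8757 -0.1874  1.0422  0.7999]
yawnow 0.5892066163607802 turn [ 0.0025  0.1692 -0.0041] shift cm (now axes) [ -0.1657   4.2496 -10.9165] (goal axes) [  1.6587   4.2258 -10.8003]
```

Call:
move_arm(
  series=[
    {"x":0,"y":0,"z":0,"rx":0.002,"ry":0.17,"rz":-0.004},
    {"x":0.8,"y":1.0,"z":-5.4,"rx":0,"ry":0,"rz":0},
    {"x":0.8,"y":1.0,"z":-5.4,"rx":0,"ry":0,"rz":0},
    {"x":0,"y":0,"z":0,"rx":0,"ry":0,"rz":0},
  ],
)

```text
clock: 2.6
position: [0.5728, -0.1459, 0.2203]
ee_rot: [-1.545, -0.324, 0.327]
force: [-0.8, 0.3, -0.5]
width: 1.004
```

```bash
python3 -c "
from h import *
need([.5726,-.1459,.104],.42)
for n in('top','scene'): cv2.imwrite(f'pics/{n}1.png',arm.get_image(n))
a=cv2.imread('pics/top1.png')[130:250,280:400];b=cv2.imread('pics/scene1.png')[145:285,260:400]
cv2.imwrite('pics/c1.png',np.hstack([cv2.resize(a,(400,400),interpolation=2),cv2.resize(b,(400,400),interpolation=2)]))
"
```

```text
t 2.6 pos [ 0.5728 -0.1459  0.2203] F [-0.8047  0.2965 -0.5339] w 1.0043976116865645 q [-0.2969  0.4515  0.6565  1.7288 -0.3089  1.0687  0.877 ]
yawnow 0.4148308491568154 turn [-0.0014 -0.0052 -0.0013] shift cm (now axes) [-0.0035 11.6299 -0.0026] (goal axes) [-0.0188 11.6299  0.0138]
```

View pics/c1.png

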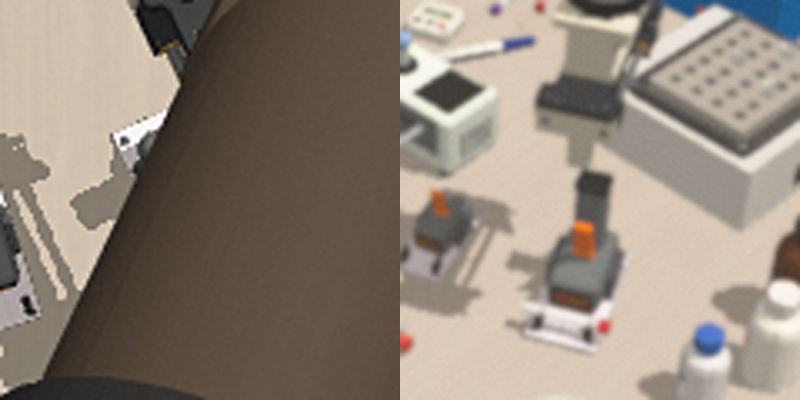

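The scene view (right half) shows the gripper squarely above the grip butt (595,180), the near finger on the trigger side. The arm hides the scanner from the top view. I'll descend.

Call:
move_arm(
  series=[
    {"x":0,"y":3.0,"z":0,"rx":0,"ry":0,"rz":0},
    {"x":0,"y":3.0,"z":0,"rx":0,"ry":0,"rz":0},
    {"x":0,"y":3.0,"z":0,"rx":0,"ry":0,"rz":0},
    {"x":0,"y":2.0,"z":0,"rx":0,"ry":0,"rz":0},
  ],
)

```text
clock: 3.2
position: [0.5723, -0.1351, 0.1103]
ee_rot: [-1.538, -0.336, 0.331]
force: [0.5, -0.0, 0.0]
width: 1.002
```

```bash
python3 -c "
from h import *
need([.5726,-.1459,.104],.42)
cv2.imwrite('pics/s2.png',cv2.resize(arm.get_image('scene')[155:275,260:400],(700,600),interpolation=2))
"
```

```text
t 3.2 pos [ 0.5723 -0.1351  0.1103] F [ 0.4672 -0.0342  0.028 ] w 1.0017020265715066 q [-0.2483  0.5691  0.5742  1.8488 -0.4133  0.8437  0.96  ]
yawnow 0.425677174378297 turn [-0.006   0.0057  0.0048] shift cm (now axes) [-0.4217  0.6265 -0.9993] (goal axes) [-0.413   0.6345 -0.9979]
```

View pics/s2.png

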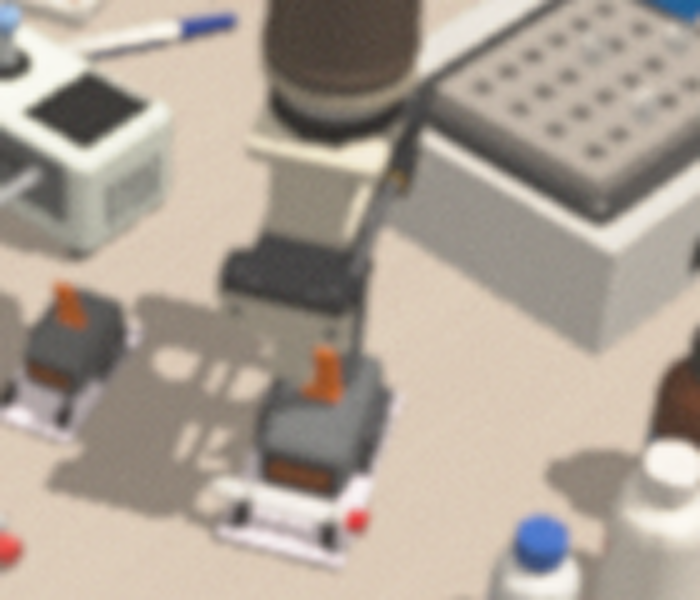

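```bash
python3 -c "
from h import *
s=arm.observe();M=Ro.from_rotvec(s['ee_rot']).as_matrix();P=s['position']
pr=lambda X:((proj('scene',X)-[260,155])*5).round()
for nm,v in dict(tcp=[0,0,0],nearTip=[-.046,.019,0],nearTipout=[-.065,.019,0],neartipL=[-.065,.019,.01],neartipR=[-.065,.019,-.01],farTip=[.046,.019,0],bodyNear=[-.095,-.047,0],body2=[0,-.047,.095],body3=[0,-.047,-.095],b4=[0,-.047,.037]).items(): print(nm,pr(P+M@v))
c,sn=np.cos(.42),np.sin(.42);o=np.array([.579,-.143,0])
sc=lambda x,y,z:o+[c*x-sn*y,sn*x+c*y,z]
print('butt',pr(sc(0,0,.142)),'trig top',pr(sc(-.036,0,.11)),'trig face',pr(sc(-.038,0,.095)))
print(-arm.camera_params('scene')['R'].T@arm.camera_params('scene')['t'])
b=cv2.imread('pics/scene1.png')
cv2.imwrite('pics/s1b.png',cv2.resize(b[130:240,290:390],(540,594),interpolation=2))
"
```

```text
tcp [313. 302.]
nearTip [290. 377.]
nearTipout [280. 399.]
neartipL [264. 395.]
neartipR [297. 403.]
farTip [332. 276.]
bodyNear [272. 350.]
body2 [161. 205.]
body3 [482. 279.]
b4 [257. 227.]
butt [337. 259.] trig top [316. 340.] trig face [314. 361.]
[-0.2853 -0.7808  1.0823]
```

View pics/s1b.png

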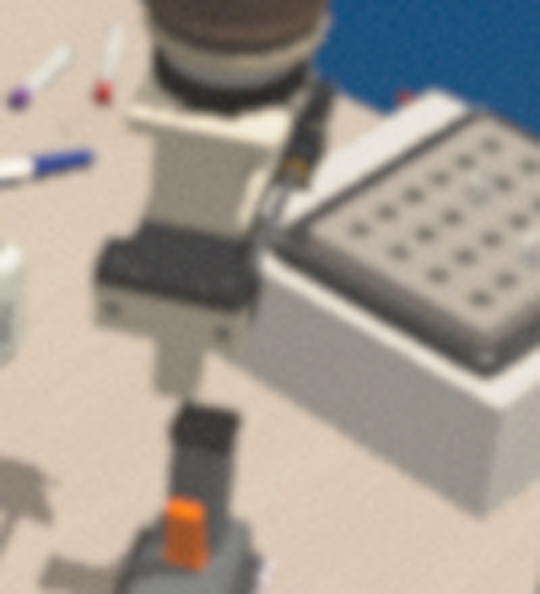

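Call:
move_arm(
  series=[
    {"x":-0.4,"y":0.5,"z":-1.0,"rx":-0.006,"ry":0.006,"rz":0.005},
    {"x":0,"y":0,"z":0,"rx":0,"ry":0,"rz":0},
  ],
)

```text
clock: 3.5
position: [0.5717, -0.1443, 0.1039]
ee_rot: [-1.544, -0.329, 0.333]
force: [-0.7, -0.4, 0.3]
width: 1.0
```

```bash
python3 -c "
from h import *
need([.5726,-.1459,.104],.42)
a=arm.get_image('scene')
cv2.imwrite('pics/s3.png',cv2.resize(a[195:265,290:360],(600,600),interpolation=2))
s=arm.observe();M=Ro.from_rotvec(s['ee_rot']).as_matrix();P=s['position']
pr=lambda X:((proj('scene',X)-[290,195])*600/70).round()
for nm,v in dict(tcp=[0,0,0],nearTip=[-.046,.019,0],nearTipout=[-.065,.019,0],neartipL=[-.065,.019,.01],neartipR=[-.065,.019,-.01]).items(): print(nm,pr(P+M@v))
"
```

```text
t 3.5 pos [ 0.5717 -0.1443  0.1039] F [-0.7091 -0.3654  0.3232] w 0.9997453965518734 q [-0.2356  0.5823  0.5745  1.8473 -0.4143  0.8365  0.9692]
yawnow 0.42177238707030384 turn [-0.0017  0.0018 -0.0022] shift cm (now axes) [ 0.0146 -0.0074 -0.187 ] (goal axes) [ 0.015 -0.007 -0.187]
tcp [302. 195.]
nearTip [261. 324.]
nearTipout [245. 361.]
neartipL [217. 354.]
neartipR [274. 368.]
```

View pics/s3.png

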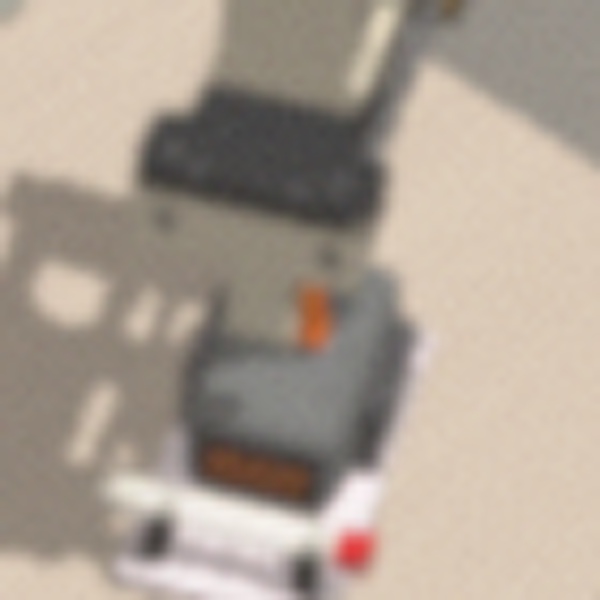

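Trigger (315,318) shows to the right of the near finger (230–300), so the finger sits a few mm too far to tool +z. I'll shift, then close gently.

Call:
move_arm(
  series=[
    {"x":0,"y":0,"z":-0.4,"rx":0,"ry":0,"rz":0},
    {"x":0,"y":0,"z":0,"rx":0,"ry":0,"rz":0},
    {"x":0,"y":0,"z":0,"rx":0,"ry":0,"rz":0},
    {"x":0,"y":0,"z":0,"rx":0,"ry":0,"rz":0},
  ],
  jaw=5.6,
  newtons=15,
)

```text
clock: 4.05
position: [0.574, -0.1483, 0.106]
ee_rot: [-1.544, -0.33, 0.331]
force: [-2.8, -1.2, 2.3]
width: 0.633
```

```bash
python3 -c "
from h import *
need([.5726,-.1459,.104],.42)
a=arm.get_image('scene')
cv2.imwrite('pics/s4.png',cv2.resize(a[195:265,290:360],(600,600),interpolation=2))
"
```

```text
t 4.05 pos [ 0.574  -0.1483  0.106 ] F [-2.8051 -1.2169  2.2934] w 0.632993021278834 q [-0.2286  0.5829  0.5749  1.8393 -0.4139  0.8417  0.974 ]
yawnow 0.42180777650606993 turn [-0.001   0.0018 -0.0002] shift cm (now axes) [-0.03    0.1963  0.2711] (goal axes) [-0.0305  0.1961  0.2713]
```

View pics/s4.png

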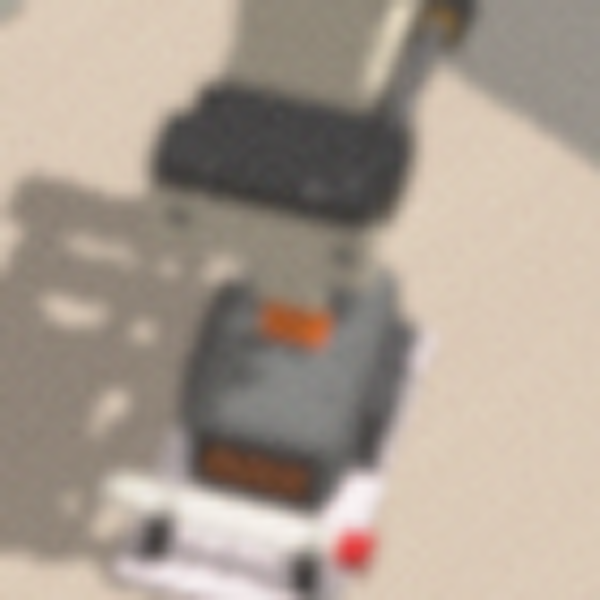

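The finger is now centred on the trigger (295,325) and touching it. Next is the squeeze.

Call:
move_arm(
  series=[
    {"x":0,"y":0,"z":0,"rx":0,"ry":0,"rz":0},
    {"x":0,"y":0,"z":0,"rx":0,"ry":0,"rz":0},
    {"x":0,"y":0,"z":0,"rx":0,"ry":0,"rz":0},
    {"x":0,"y":0,"z":0,"rx":0,"ry":0,"rz":0},
  ],
  jaw=3.0,
  newtons=20,
)

```text
clock: 4.6
position: [0.575, -0.1479, 0.1061]
ee_rot: [-1.545, -0.332, 0.331]
force: [-0.5, -1.6, 1.9]
width: 0.467
```

```bash
python3 -c "
from h import *
need([.5726,-.1459,.104],.42)
a=arm.get_image('scene')
cv2.imwrite('pics/s5.png',cv2.resize(a[195:265,290:360],(600,600),interpolation=2))
"
```

```text
t 4.6 pos [ 0.575  -0.1479  0.1061] F [-0.544  -1.5663  1.9244] w 0.46678657490448094 q [-0.229   0.5832  0.5744  1.8382 -0.4142  0.841   0.9741]
yawnow 0.42282499908503834 turn [-0.0001  0.0028  0.001 ] shift cm (now axes) [-0.136   0.2059  0.2857] (goal axes) [-0.1366  0.206   0.2854]
```

View pics/s5.png

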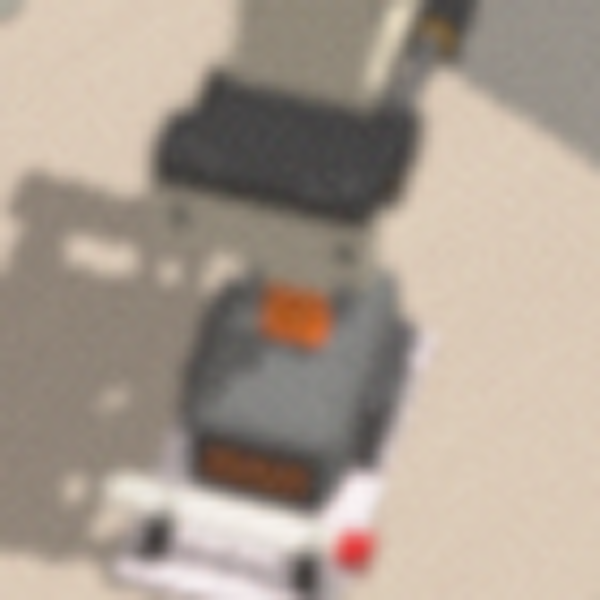

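Call:
move_arm(
  series=[
    {"x":0,"y":0,"z":0,"rx":0,"ry":0,"rz":0},
    {"x":0,"y":0,"z":0,"rx":0,"ry":0,"rz":0},
    {"x":0,"y":0,"z":0,"rx":0,"ry":0,"rz":0},
  ],
  newtons=30,
)

```text
clock: 5.03
position: [0.5751, -0.1479, 0.1061]
ee_rot: [-1.545, -0.333, 0.331]
force: [1.6, 0.3, 1.2]
width: 0.458
```

Call:
move_arm(
  series=[
    {"x":0,"y":0,"z":0,"rx":0,"ry":0,"rz":0},
    {"x":0,"y":0,"z":0,"rx":0,"ry":0,"rz":0},
    {"x":0,"y":0,"z":0,"rx":0,"ry":0,"rz":0},
    {"x":0,"y":0,"z":0,"rx":0,"ry":0,"rz":0},
    {"x":0,"y":0,"z":0,"rx":0,"ry":0,"rz":0},
    {"x":0,"y":0,"z":0,"rx":0,"ry":0,"rz":0},
    {"x":0,"y":0,"z":0,"rx":0,"ry":0,"rz":0},
  ],
  jaw=9.18,
)

```text
clock: 5.9
position: [0.5755, -0.1472, 0.1059]
ee_rot: [-1.544, -0.333, 0.33]
force: [0.3, -0.5, 0.6]
width: 0.999
```

Call:
move_arm(
  series=[
    {"x":0,"y":-3,"z":0,"rx":0,"ry":0,"rz":0},
    {"x":0,"y":-3,"z":0,"rx":0,"ry":0,"rz":0},
    {"x":0,"y":-4,"z":0,"rx":0,"ry":0,"rz":0},
    {"x":0,"y":-4,"z":0,"rx":0,"ry":0,"rz":0},
    {"x":0,"y":0,"z":0,"rx":0,"ry":0.18,"rz":0},
    {"x":0,"y":0,"z":0,"rx":0,"ry":0.18,"rz":0},
  ],
)

```text
clock: 6.65
position: [0.5752, -0.1474, 0.2508]
ee_rot: [-1.568, -0.044, 0.04]
force: [-0.5, -0.4, -0.7]
width: 1.001
```

```bash
python3 -c "
from h import *
need([.512,.152,.2],0)
a=arm.get_image('scene')
cv2.imwrite('pics/s6.png',cv2.resize(a[195:265,290:360],(600,600),interpolation=2))
"
```

```text
t 6.65 pos [ 0.5752 -0.1474  0.2508] F [-0.501  -0.3563 -0.7422] w 1.0014921709866387 q [-0.3641  0.4459  0.766   1.6902 -0.3384  1.1406  0.5495]
yawnow 0.05349604030220556 turn [-0.0021  0.0535  0.0025] shift cm (now axes) [-4.7264  5.1281 30.2248] (goal axes) [-6.3233  5.0784 29.94  ]
```

View pics/s6.png

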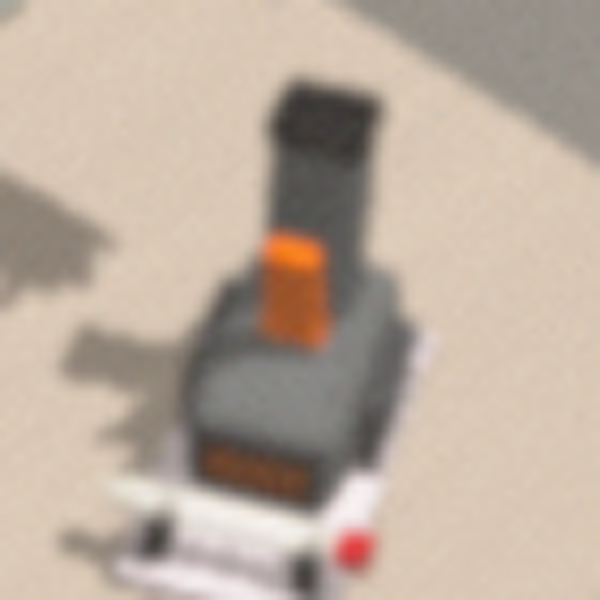

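Trigger (295,290) is back out to its rest lean. Now on to the bar.

Call:
move_arm(
  series=[
    {"x":0,"y":0,"z":0,"rx":-0.002,"ry":0.05,"rz":0.002},
    {"x":-1.05,"y":0.8,"z":5,"rx":0,"ry":0,"rz":0},
    {"x":-1.05,"y":0.8,"z":5,"rx":0,"ry":0,"rz":0},
    {"x":-1.05,"y":0.8,"z":5,"rx":0,"ry":0,"rz":0},
    {"x":-1.05,"y":0.8,"z":5,"rx":0,"ry":0,"rz":0},
    {"x":-1.05,"y":0.8,"z":5,"rx":0,"ry":0,"rz":0},
    {"x":-1.05,"y":0.8,"z":5,"rx":0,"ry":0,"rz":0},
    {"x":0,"y":0,"z":0,"rx":0,"ry":0,"rz":0},
  ],
  jaw=6.5,
)

```text
clock: 7.7
position: [0.5102, 0.1608, 0.2004]
ee_rot: [-1.573, -0.015, 0.011]
force: [0.0, -1.0, -0.0]
width: 0.707
```

```bash
python3 -c "
from h import *
need([.512,.152,.06],0.005)
a=cv2.imread('pics/top0.png');h=cv2.cvtColor(a,cv2.COLOR_BGR2HSV)
m=cv2.inRange(h,(0,150,90),(8,255,255))|cv2.inRange(h,(172,150,90),(180,255,255));m[:,:175]=0;m[:200]=0;m[:,210:]=0;m[240:]=0
M=cv2.moments(m,True);u,v=M['m10']/M['m00'],M['m01']/M['m00'];print('mark px',u,v,M['m00'],[ray('top',u,v,z) for z in(.06,.066)])
d=(a.max(2)<45).astype('uint8');d[:195]=0;d[212:]=0;d[:,:200]=0;d[:,234:]=0
M=cv2.moments(d,True);u,v=M['m10']/M['m00'],M['m01']/M['m00'];print('bar px',u,v,M['m00'],ray('top',u,v,.065),ray('top',u,v,.06))
"
```

```text
t 7.7 pos [0.5102 0.1608 0.2004] F [ 0.0354 -1.0315 -0.031 ] w 0.7068862271077565 q [-0.9592  0.3917  0.7471  1.8963 -0.3159  0.9728 -0.0536]
yawnow 0.016085380117257457 turn [0.0022 0.0111 0.0026] shift cm (now axes) [ 0.1329 14.0454 -0.8556] (goal axes) [ 0.1785 14.0431 -0.8848]
mark px 189.0 218.6060606060606 33.0 [array([0.4767, 0.2201, 0.06  ]), array([0.4764, 0.2187, 0.066 ])]
bar px 216.79041916167665 204.0119760479042 167.0 [0.5118 0.1512 0.065 ] [0.5123 0.152  0.06  ]
```

Call:
move_arm(
  series=[
    {"x":0.18,"y":0,"z":-0.88,"rx":0.002,"ry":0.011,"rz":0.002},
    {"x":0,"y":3.0,"z":0,"rx":0,"ry":0,"rz":0},
    {"x":0,"y":3.0,"z":0,"rx":0,"ry":0,"rz":0},
    {"x":0,"y":0,"z":0,"rx":0,"ry":0,"rz":0},
  ],
)

```text
clock: 8.2
position: [0.5146, 0.1455, 0.1407]
ee_rot: [-1.572, -0.005, -0.001]
force: [0.2, -0.4, 0.6]
width: 0.708
```

```bash
python3 -c "
from h import *
need([.512,.152,.06],0.005)
a=arm.get_image('scene')
cv2.imwrite('pics/s7.png',cv2.resize(a[145:235,205:305],(660,594),interpolation=2))
"
```

```text
t 8.2 pos [0.5146 0.1455 0.1407] F [ 0.1735 -0.3548  0.6205] w 0.7080018602438823 q [-0.8818  0.4692  0.6983  1.9612 -0.3963  0.8467  0.0331]
yawnow 0.0028960435182234408 turn [ 0.0008 -0.0021  0.0036] shift cm (now axes) [-0.29    8.0699  0.6544] (goal axes) [-0.2598  8.0714  0.6488]
```

View pics/s7.png

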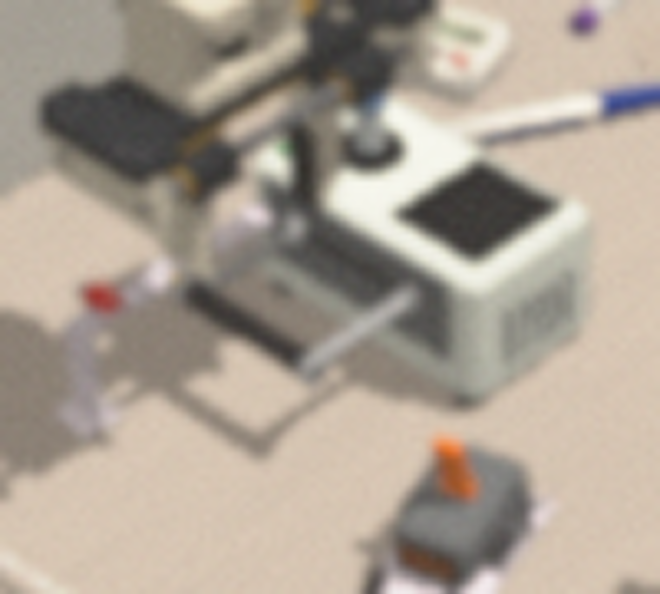

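The fingers straddle the bar line and the blue vial (370,110) sits behind the gripper body with about 20 mm to spare. I'll correct and descend.

Call:
move_arm(
  series=[
    {"x":-0.26,"y":2.5,"z":0.5,"rx":0.001,"ry":-0.002,"rz":0.004},
    {"x":0,"y":0,"z":0,"rx":0,"ry":0,"rz":0},
  ],
)

```text
clock: 8.5
position: [0.5153, 0.149, 0.1195]
ee_rot: [-1.569, -0.006, -0.002]
force: [0.3, -0.6, -0.4]
width: 0.706
```

```bash
python3 -c "
from h import *
need([.512,.152,.06],0.005)
print(ray('top',197.1,150,.128))
"
```

```text
t 8.5 pos [0.5153 0.149  0.1195] F [ 0.3427 -0.6263 -0.3644] w 0.706079991002504 q [-0.8642  0.4992  0.6729  1.978  -0.4292  0.8023  0.055 ]
yawnow 0.0023677830385418677 turn [-0.0022 -0.0026  0.0051] shift cm (now axes) [-0.3601  5.9453  0.291 ] (goal axes) [-0.329   5.9464  0.3049]
[0.6312 0.1867 0.128 ]
```

Call:
move_arm(
  series=[
    {"x":-0.7,"y":0.5,"z":0.3,"rx":-0.002,"ry":-0.003,"rz":0.005},
    {"x":0,"y":2.0,"z":0,"rx":0,"ry":0,"rz":0},
    {"x":0,"y":0,"z":0,"rx":0,"ry":0,"rz":0},
  ],
)

```text
clock: 8.88
position: [0.51, 0.1519, 0.0977]
ee_rot: [-1.569, -0.007, 0.0]
force: [0.6, 0.6, 0.3]
width: 0.707
```

```bash
python3 -c "
from h import *
need([.510,.152,.06],0.005)
"
```

```text
t 8.875 pos [0.51   0.1519 0.0977] F [0.6219 0.5751 0.3496] w 0.7069520967459428 q [-0.8533  0.5244  0.647   2.0048 -0.4585  0.7534  0.0748]
yawnow 0.004995935036695268 turn [-0.0022  0.      0.0044] shift cm (now axes) [-0.0193  3.7679 -0.0001] (goal axes) [-0.0027  3.7679  0.0083]
```

Call:
move_arm(
  series=[
    {"x":-0.1,"y":1.9,"z":0,"rx":-0.002,"ry":0,"rz":0.004},
    {"x":-0.1,"y":1.7,"z":0.1,"rx":0,"ry":0,"rz":0},
    {"x":0,"y":0,"z":0,"rx":0,"ry":0,"rz":0},
  ],
)

```text
clock: 9.25
position: [0.5086, 0.1536, 0.061]
ee_rot: [-1.57, -0.006, 0.003]
force: [0.7, 0.1, 0.7]
width: 0.707
```

```bash
python3 -c "
from h import *
need([.512,.152,.06],0.005)
a=arm.get_image('scene')
cv2.imwrite('pics/s8.png',cv2.resize(a[145:235,205:305],(660,594),interpolation=2))
"
```

```text
t 9.25 pos [0.5086 0.1536 0.061 ] F [0.7    0.0806 0.7077] w 0.707197761859494 q [-0.8183  0.5784  0.5974  2.0285 -0.511   0.6817  0.115 ]
yawnow 0.0054848497847442244 turn [-0.0012  0.0005  0.0017] shift cm (now axes) [ 0.3385  0.1035 -0.1572] (goal axes) [ 0.3387  0.1031 -0.1569]
```

View pics/s8.png

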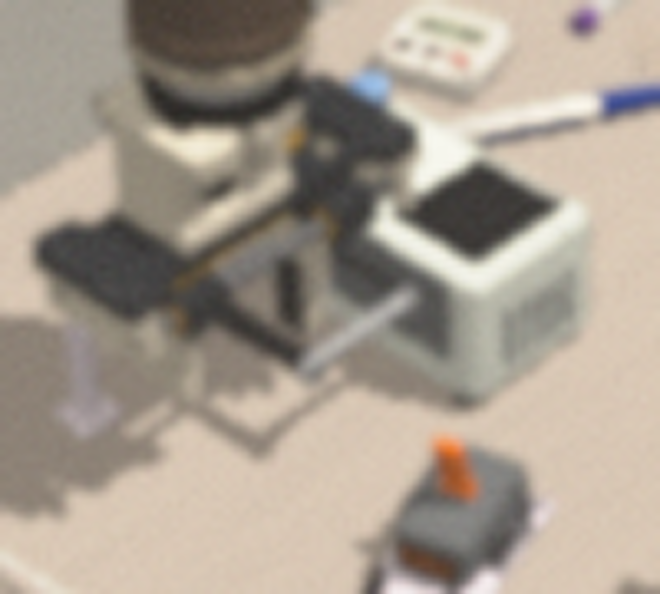

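Call:
move_arm(
  series=[
    {"x":0.3,"y":0.1,"z":-0.1,"rx":0,"ry":0,"rz":0},
    {"x":0,"y":0,"z":0,"rx":0,"ry":0,"rz":0},
    {"x":0,"y":0,"z":0,"rx":0,"ry":0,"rz":0},
    {"x":0,"y":0,"z":0,"rx":0,"ry":0,"rz":0},
    {"x":0,"y":0,"z":0,"rx":0,"ry":0,"rz":0},
    {"x":0,"y":0,"z":0,"rx":0,"ry":0,"rz":0},
  ],
  jaw=0.8,
  newtons=40,
)

```text
clock: 10.05
position: [0.5129, 0.1525, 0.0617]
ee_rot: [-1.569, -0.007, 0.001]
force: [-1.0, -0.2, 0.1]
width: 0.138
```

```bash
python3 -c "
from h import *
need([.4767,.1525,.06],0.005)
a=arm.get_image('top')
cv2.imwrite('pics/t9.png',cv2.resize(a[130:240,170:260],(540,594),interpolation=2))
"
```

```text
t 10.05 pos [0.5129 0.1525 0.0617] F [-1.0111 -0.1926  0.0563] w 0.1383010057922781 q [-0.8124  0.5811  0.5975  2.0207 -0.5115  0.6849  0.1186]
yawnow 0.005125424590713493 turn [-0.0021  0.0001  0.0039] shift cm (now axes) [-3.6239  0.1518  0.0175] (goal axes) [-3.6233  0.1658  0.0174]
```

View pics/t9.png

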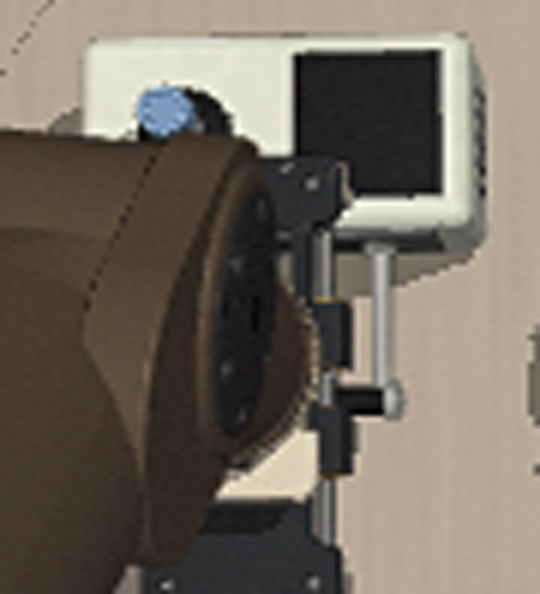

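The jaws hold the bar, whose right end shows at (393,400) in the crop, still at rest. Mark and pointer are hidden, so I'll track the bar's right end. Now drawing.

Call:
move_arm(
  series=[
    {"x":-0.6,"y":0,"z":0,"rx":0,"ry":0,"rz":0},
    {"x":-0.6,"y":0,"z":0,"rx":0,"ry":0,"rz":0},
    {"x":-0.6,"y":0,"z":0,"rx":0,"ry":0,"rz":0},
    {"x":-0.6,"y":0,"z":0,"rx":0,"ry":0,"rz":0},
    {"x":-0.6,"y":0,"z":0,"rx":0,"ry":0,"rz":0},
    {"x":0,"y":0,"z":0,"rx":0,"ry":0,"rz":0},
  ],
)

```text
clock: 10.85
position: [0.4862, 0.1522, 0.0618]
ee_rot: [-1.57, -0.016, -0.008]
force: [6.8, 0.1, -9.1]
width: 0.14
```

```bash
python3 -c "
from h import *
need([.4767,.1525,.06],0.005)
"
```

```text
t 10.85 pos [0.4862 0.1522 0.0618] F [ 6.8154  0.1342 -9.0755] w 0.14038748101852774 q [-0.8483  0.5452  0.6018  2.0919 -0.511   0.6344  0.107 ]
yawnow 0.004727420525353025 turn [-0.0009 -0.0003  0.0153] shift cm (now axes) [-0.9503  0.1636  0.0357] (goal axes) [-0.9477  0.1781  0.0361]
```

Call:
move_arm(
  series=[
    {"x":-0.5,"y":0,"z":0,"rx":0,"ry":0,"rz":0.005},
    {"x":-0.45,"y":0.05,"z":0,"rx":0,"ry":0,"rz":0.005},
    {"x":0,"y":0,"z":0,"rx":0,"ry":0,"rz":0},
  ],
)

```text
clock: 11.22
position: [0.4799, 0.1521, 0.0618]
ee_rot: [-1.57, -0.014, -0.007]
force: [7.6, -0.4, -11.9]
width: 0.136
```

```bash
python3 -c "
from h import *
need([.4767,.1525,.06],0.005)
a=arm.get_image('top');cv2.imwrite('pics/t10.png',a)
cv2.imwrite('pics/t10z.png',cv2.resize(a[130:240,170:260],(540,594),interpolation=2))
cv2.imwrite('pics/s10.png',cv2.resize(arm.get_image('scene')[145:235,205:305],(660,594),interpolation=2))
"
```

```text
t 11.225 pos [0.4799 0.1521 0.0618] F [  7.5697  -0.382  -11.9132] w 0.1355891008525015 q [-0.8556  0.5386  0.603   2.1049 -0.5101  0.6289  0.1036]
yawnow 0.004418008864023081 turn [-0.0005 -0.0006  0.0137] shift cm (now axes) [-0.3196  0.1767  0.0399] (goal axes) [-0.3172  0.181   0.0401]
```

View pics/t10z.png

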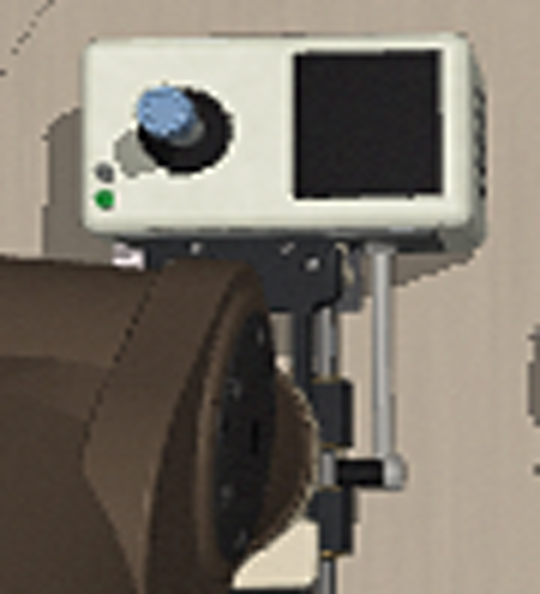

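View pics/s10.png

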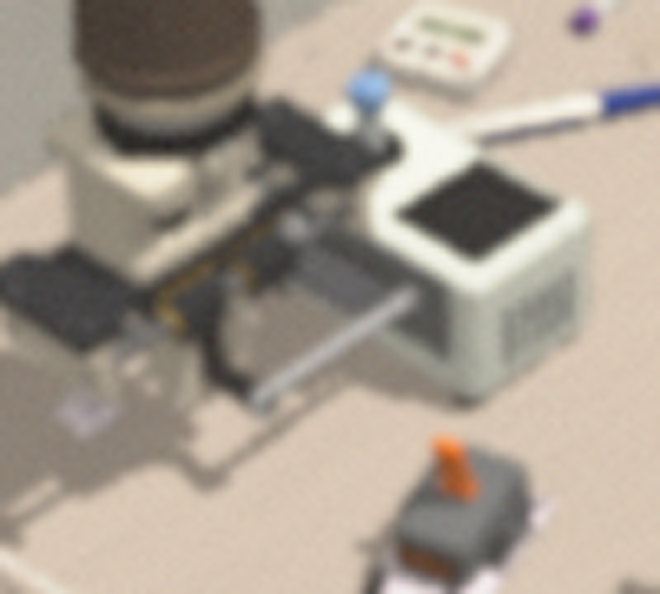

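Call:
move_arm(
  series=[
    {"x":-0.4,"y":0.1,"z":0,"rx":0,"ry":0,"rz":0},
    {"x":-0.15,"y":0.1,"z":0,"rx":0,"ry":0,"rz":0},
  ],
)

```text
clock: 11.58
position: [0.479, 0.1521, 0.0615]
ee_rot: [-1.569, -0.021, -0.016]
force: [6.9, -0.8, 3.7]
width: 0.14
```

```bash
python3 -c "
from h import *
need([.4776,.1525,.06],0.005)
"
```

```text
t 11.575 pos [0.479  0.1521 0.0615] F [ 6.928  -0.7565  3.7042] w 0.1403732174798727 q [-0.8594  0.5338  0.6024  2.1151 -0.5133  0.6127  0.1038]
yawnow 0.0034421666818239467 turn [-0.0014 -0.0015  0.0236] shift cm (now axes) [-0.145   0.1516  0.0374] (goal axes) [-0.1414  0.1549  0.0379]
```

Call:
move_arm(
  series=[
    {"x":-0.3,"y":0,"z":0,"rx":0,"ry":0,"rz":0.015},
    {"x":-0.25,"y":0,"z":0,"rx":0,"ry":0,"rz":0.01},
    {"x":-0.2,"y":0,"z":0,"rx":0,"ry":0,"rz":0},
  ],
)

```text
clock: 11.95
position: [0.4747, 0.1521, 0.0618]
ee_rot: [-1.57, -0.007, -0.002]
force: [8.2, -0.3, -10.9]
width: 0.136
```

```bash
python3 -c "
from h import *
for i in range(5):
  a=arm.get_image('top')
need([.4776,.1525,.06],0.005)
h=cv2.imread('pics/t10.png')
cv2.imwrite('pics/t11z.png',cv2.resize(a[130:240,170:260],(540,594),interpolation=2))
# bar black patch rows, before/now
for f in(cv2.imread('pics/top0.png'),h,a):
  p=f[195:228,226:233].astype(float).max(2).mean(1); w=np.clip(70-p,0,None); r=np.arange(195,228); print((w*r).sum()/w.sum(), ray('top',229.5,(w*r).sum()/w.sum(),.062)[0])
"
```

```text
t 12.2 pos [0.4746 0.1521 0.0618] F [  7.3869   0.5126 -11.1588] w 0.1384949737450937 q [-0.8587  0.5354  0.6035  2.1111 -0.5093  0.6329  0.1009]
yawnow 0.003273740363047523 turn [-0.0008 -0.0017  0.0063] shift cm (now axes) [0.3002 0.1806 0.0436] (goal axes) [0.3014 0.1787 0.0432]
204.10912143256854 0.5116320763019464
217.08195679796702 0.4797970177076837
219.31057007125884 0.4743424470301533
```

View pics/t11z.png

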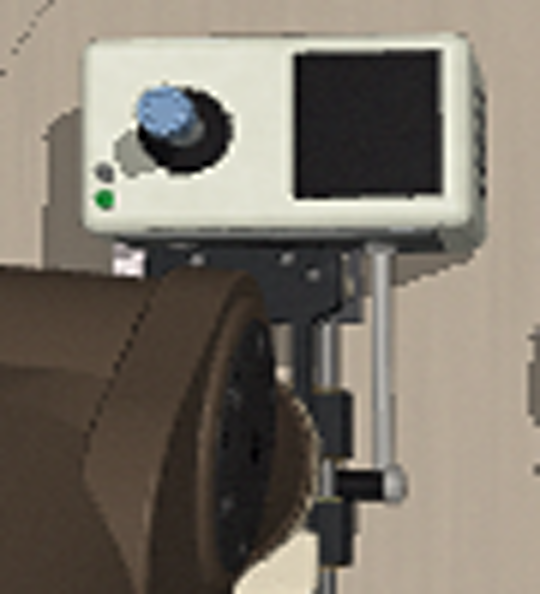

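Bar's right end is at row 219.3 (x=0.4743), the mark at row 218.6 (x≈0.4766), so I'm about 2 mm too far. Easing back.

Call:
move_arm(
  series=[
    {"x":0.05,"y":0,"z":0,"rx":0,"ry":0,"rz":0},
    {"x":-0.05,"y":0,"z":0,"rx":0,"ry":0,"rz":0},
  ],
)

```text
clock: 12.45
position: [0.4766, 0.1521, 0.0618]
ee_rot: [-1.571, -0.011, -0.006]
force: [7.7, 0.4, -9.3]
width: 0.141
```

```bash
cat > b.py <<'E'
from h import *
for i in range(4): a=arm.get_image('top')
need([.4776,.1525,.06],0.005)
p=a[195:228,226:233].astype(float).max(2).mean(1); w=np.clip(70-p,0,None); r=np.arange(195,228); print((w*r).sum()/w.sum(), ray('top',229.5,(w*r).sum()/w.sum(),.062)[0])
E
python3 b.py
```

```text
t 12.65 pos [0.4765 0.1521 0.0618] F [  8.3431   1.0516 -10.8593] w 0.13637705058819471 q [-0.8592  0.5358  0.6039  2.1105 -0.5096  0.6284  0.1008]
yawnow 0.003305997544863183 turn [-0.0002 -0.0017  0.0112] shift cm (now axes) [0.1089 0.1819 0.0368] (goal axes) [0.111  0.1806 0.0367]
218.80244044160372 0.4755857327446144
```

```bash
python3 -c "
from h import *
a=arm.get_image('scene');b=cv2.imread('pics/scene0.png')
cv2.imwrite('pics/s12.png',a)
m=lambda f:cv2.inRange(cv2.cvtColor(f,cv2.COLOR_BGR2HSV),(5,170,150),(18,255,255))[195:250,300:350]
for f in(b,a):
  M=cv2.moments(m(f),True);print(M['m00'],M['m10']/M['m00'],M['m01']/M['m00'])
s=arm.observe();print(s['clock'],s['position'],s['dq'])
arm.sign_off()
"
```

```text
30.0 24.266666666666666 31.2
56.0 23.857142857142858 32.964285714285715
12.7 [0.4765 0.1521 0.0618] [ 0.0008  0.0002 -0.0007 -0.0007  0.002  -0.0006  0.0006]
the job is handed in; nothing more can be done
```

View pics/s12.png

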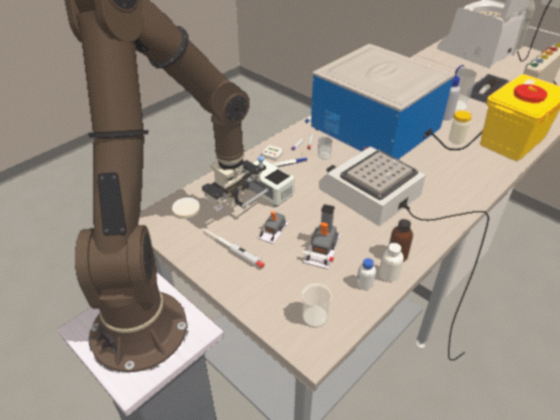

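I squeezed the full-size scanner's trigger against the back of its grip, let it go, drew the shutter out to the red mark, and handed the job in at 12.7 s still holding the bar. No verdict was reported.

- **Trigger:** the jaws closed to about 42 mm, the fully-squeezed figure, and held there for about half a second. After I opened them, a picture showed the trigger back at its rest lean.
- **Bar at the mark:** the bar was drawn out about 36 mm. My last top-view fix put it at x = 0.4756 m and the mark at about 0.4766 m, so roughly 1 mm apart and within the 5 mm allowed.
- **Hold:** the grip was set to 40 N, the spring pulled with about 8 N and the arm was still. There was also an unexplained steady vertical load of about 10 N on the tool.
- **Bench:** the last scene picture (taken just before hand-in) shows the beaker at (316,305), the petri dish at (186,207) and the micropipette at (235,248). All three are where they began.

Some checks were weaker or disagreed:

- **Pointer not seen:** the arm hid the yellow pointer and the red mark in both views at the end. The alignment comes from the bar's visible end and the first pictures.
- **Mark distance:** the scene camera gave 34 to 43 mm, depending on the mark's assumed height. The top camera gave about 35 mm.
- **Trigger colour check:** the final orange-pixel count differed from the first picture (56 against 30 pixels, centre about 2 pixels lower). I put this down to lighting and did not follow it up.

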